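# Empty the loaded ball pots

## Robot

A 6-joint arm with a two-finger parallel gripper is mounted at the origin on the work surface. World frame = base frame: x ahead of the robot, y to its left, z up, the work surface at z = 0. Lengths are in m, angles in rad, forces in N, time in s.
With the tool pointing down it reaches from about 0.275 to 0.725 m from the base axis. Payload 5.6 kg.
Tool frame: the origin (TCP) lies at the very end of the fingers, on their centre line; the grasp point (between the pads) lies 19 mm behind it (r.hold_point_z is the distance from the TCP to the grasp point, in m); z points along the fingers, y is the direction in which the jaws open and shut (so a half turn about z gives the same grasp; the last joint's range is limited). The gripper opens to 85 mm and grips with 20 to 120 N. Pads are 22 mm wide; open, the fingers measure 114 mm over their backs; the gripper's body (76 mm by 85 mm) begins 54 mm behind the grasp point. The pads swing forward as they close: fully open they stand 13 mm farther back than shut.
Start: joints at [1.626, 0.255, 0.108, 0, -1.424, -0.285], TCP at [0.125, 0.536, 0.231] pointing down, gripper open.
Joint ranges: [-2.95, 2.95], [-1.21, 1.97], [-1.09, 1.5], [-2.87, 1.71], [-2.94, -0.07], [-3.05, 3.05]. Speed limits (rad/s): [2.57, 2.57, 3.14, 3.14, 3.14, 3.14].

## Interface

Orientations are given as a rotation vector (axis times angle).
In Python, from bench import r gives the robot as it stands. The module is installed in compiled form; this text tells all that it offers. Calls block until the motion is done:
- r.movep(position, orientation): joint-space move of the TCP to a pose.
- r.move_l(position, frame=None, max_speed=0.15): straight line of the TCP; frame=None keeps the orientation; max_speed is the mean speed in m/s.
- r.set_joints(angles): joint-space move.
- r.command_gripper(opening, squeeze=None): opening from 0.0 (shut) to 1.0 (fully open); squeeze is the grip in N (None keeps the last); returns when the fingers have stopped.
- r.sleep(seconds).
- r.ik(position, orientation): joint angles nearest the present ones, or None.
- r.capture(name): name is "scene" or "side" or "wrist"; returns the picture (384x512x3 uint8, blue, green, red); there is no depth.
- r.camera_model(name): a dict with "K" (3x3 intrinsics, pixels), "world_to_cam" (4x4, takes a point from world to camera coordinates). Camera axes: x right, y up, looking along -z (the intrinsics and any distortion apply to the point x, -y, -z); pixel columns grow to the right and rows downward; lengths in m; the calibration is good to about 2 mm. A picture is of the moment at which its call begins: read the wrist's pose just before it. camera_model takes no time and is no camera call; for the wrist camera it gives the pose at the moment of the call.
A pose or a line that the arm cannot do raises r.Unreachable and nothing moves.
- r.close_job(): hands the job in, once; it reports no verdict.
Trained networks look in the newest picture that a camera, given by its name, has taken for a name from the list of things; names that differ only in an ending like _2 or _b are one class to them, and where a whole thing is asked for, a point or a joint stands for the part that bears it (a point fixed in the world has none). Each returns a list of dicts, best first, with "score" (0 to 1); they miss things now and then, are a little off and sometimes report something else, mostly with a low value. They report only what shows in the picture. A call takes as long as a camera call.
- r.trace(camera, name): "pixels" (384x512 bool, what is visible of it) and "bbox" ([left, top, right, bottom] in pixels, round what is visible of it).
- r.spot_point(camera, name): "pixel" ([column, row] in pixels: a listed point, or the origin of a listed thing).
Readings, each from a call of its own:
- r.get_clock(): time.
- r.get_joint_positions(): joint angles.
- r.get_joint_vel(): joint speeds.
- r.get_tau(): joint torques, N m.
- r.get_ee_pos(): TCP position.
- r.get_orientation(): TCP orientation.
- r.get_ft_force(): force on the tool from outside, world axes, zero at the start.
- r.get_torque(): the same for the moment, N m.
- r.get_finger_gap(): opening from 0.0 (shut) to 1.0 (fully open).
Only numpy, scipy, OpenCV 4.12 (cv2) and the standard library are available. Lean on these libraries where they do the work, as an engineer would, in place of code of your own. Each camera call takes 0.05 s, during which the arm holds its last target.

## Task

Some of the three covered spouted pots on the lab bench hold a heavy metal grinding ball; any other holds nothing but a light hollow drying capsule that looks the same, and only the weight tells which. Lift the pots in turn to find out, and tip the heavy ones, spout down, over the open steel tray so that their balls end up in it; a light pot is not to be tipped out, its capsule stays inside. Each pot must end standing upright back where it stood.

Things in the scene. Friction and masses are not known exactly. Their poses are not given: they have to be found in the camera images.
- pot_1: Covered aluminium pouring pot, one of three alike, upright on the bench. Box 90 mm long (x), 56 mm wide (y, flat parallel sides to grip), 94 mm high; flat grey cover with dark rivets. Open spout on its -x side: tongue reaching 59 mm from the centre, lip 38 mm up, mouth up to 71 mm. Origin: centre of underside, z up. At the start -x (spout) faces the robot within 20 degrees.
- pot_2: Same pot as pot_1, same frame. Inside all three a ramp rises at 25 degrees from the rear floor to the spout's lip: the content lies loose in the rear while upright and rolls out over the tongue when tipped, spout down, by 50 to 60 degrees. Tipped, the lip lies some 55 mm below the middle of the pot and the ball flies some 50 mm on towards the spout's side.
- pot_3: Same pot as pot_1, same frame. A pot with a hard-metal ball (30 mm, 210 g) weighs 335 to 365 g in all; one with only the hollow drying capsule (ball of the same size and look, 25 g) weighs 150 to 180 g. Opaque; the contents look alike. Any of the three pots may be loaded.
- tray: open rectangular steel tray, fixed to the bench, 180 mm (its x) by 160 mm (its y), 45 mm high, walls and floor 4 mm. It stands to the left or to the right of the pots. Origin: centre of its underside, z up.

How it is judged:
By the outcome, as a careful person would: the job done as asked, in the order asked, and still so for the second after the job is handed in, with the robot touching nothing.
It also fails if it takes over 72 s, if anything falls off the work surface, if the arm or the gripper's body presses on something with over 40 N, if the wrist force passes 120 N, or if a joint passes its speed limit or range.

## Working session

There is one attempt and no reset: what is moved stays moved. The work goes in short steps, each a Python script; the robot and the scene stay as the last script left them, time stands still between calls to the robot, and variables do not carry over. Pictures are saved under pics/ and viewed, and the job is handed in when it is done.

```bash
mkdir -p pics; ls
python3 - <<'E'
from bench import r
import cv2
for n in ("scene","side","wrist"):
    im=r.capture(n); cv2.imwrite(f"pics/{n}0.png",im)
    m=r.camera_model(n); print(n,m)
    for k in ("pot_1","tray"):
        for d in r.trace(n,k): print(k,"tr",round(d["score"],2),d["bbox"])
        for d in r.spot_point(n,k): print(k,"sp",round(d["score"],2),d["pixel"])
print(r.get_clock(),r.get_orientation(),r.get_ft_force(),r.get_torque(),r.hold_point_z)
E
```

```text
pics
scene {'K': array([[378.88798291,   0.        , 254.77551567],
       [  0.        , 378.88798291, 189.321584  ],
       [  0.        ,   0.        ,   1.        ]]), 'world_to_cam': array([[ 0.15664564,  0.98765166, -0.00252032, -0.07253811],
       [-0.80128928,  0.12857882,  0.584297  ,  0.40316407],
       [ 0.57740596, -0.08950807,  0.81153599, -1.3289451 ],
       [ 0.        ,  0.        ,  0.        ,  1.        ]])}
pot_1 tr 0.94 [187.8, 179.5, 216.9, 230.3]
pot_1 tr 0.77 [297.1, 175.0, 337.6, 233.1]
pot_1 tr 0.69 [251.1, 181.4, 271.1, 233.0]
pot_1 sp 0.64 [313.2, 210.5]
pot_1 sp 0.64 [210.0, 215.7]
pot_1 sp 0.57 [259.7, 216.0]
tray tr 0.9 [91.5, 170.0, 163.0, 242.6]
tray sp 0.75 [127.0, 210.8]
side {'K': array([[366.9788198 ,   0.        , 249.72298618],
       [  0.        , 366.9788198 , 195.64279934],
       [  0.        ,   0.        ,   1.        ]]), 'world_to_cam': array([[ 0.98888954, -0.14785029,  0.01541949, -0.53614304],
       [ 0.10472703,  0.76654051,  0.63359916, -0.08835389],
       [-0.10549748, -0.62494475,  0.77350782, -0.94056352],
       [ 0.      
[... 335 characters left out ...]
4, 180.3]
tray sp 0.68 [258.6, 338.0]
wrist {'K': array([[268.85427949,   0.        , 253.18977183],
       [  0.        , 268.85427949, 192.73646069],
       [  0.        ,   0.        ,   1.        ]]), 'world_to_cam': array([[-2.28588463e-01, -9.73522951e-01,  6.14905099e-04,
         5.50023080e-01],
       [ 9.25546505e-01, -2.17519087e-01, -3.09917915e-01,
         4.07898442e-02],
       [ 3.01845957e-01, -7.02745367e-02,  9.50763119e-01,
        -3.80473119e-01],
       [ 0.00000000e+00,  0.00000000e+00,  0.00000000e+00,
         1.00000000e+00]])}
0.75 [ 3.12086243e+00 -3.60207557e-01 -5.01392270e-06] [-0.26952366  0.38238224  0.4281629 ] [-0.02937816 -0.03494775  0.03833689] 0.0187
```

```bash
python3 -c "
import cv2,numpy as np
a=cv2.imread('pics/scene0.png')[150:260,70:350];b=cv2.imread('pics/side0.png')[120:384,180:330]
a=cv2.resize(a,None,fx=2.8,fy=2.8,interpolation=2);cv2.imwrite('pics/sc_z.png',a)
b=cv2.resize(b,None,fx=2.2,fy=2.2,interpolation=2);cv2.imwrite('pics/sd_z.png',b)"
```

```text
(no output)
```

View pics/sc_z.png

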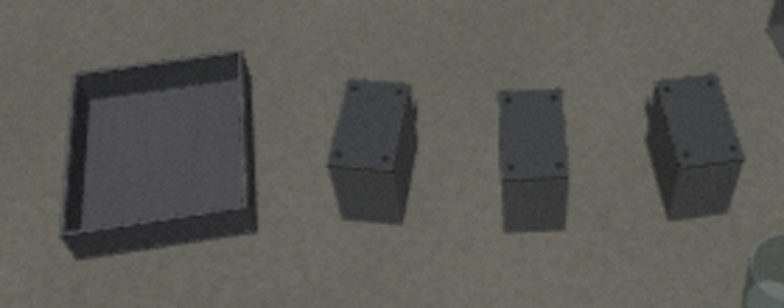

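View pics/sd_z.png

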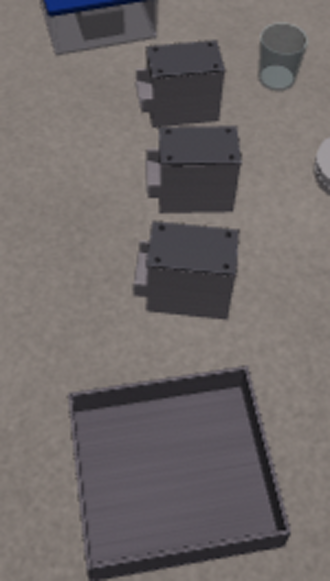

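View pics/scene0.png

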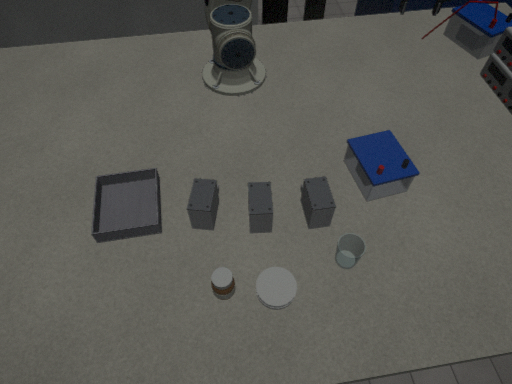

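View pics/wrist0.png

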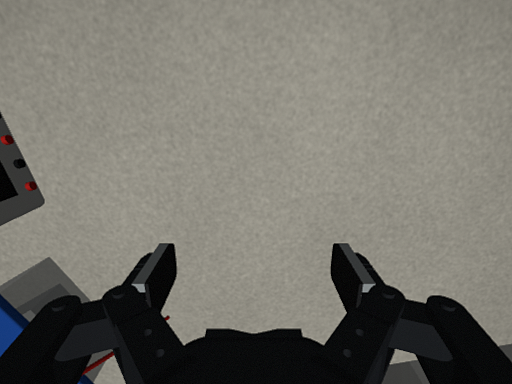

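The overview shows the tray on the robot's right (scene px ~127,205), three pots in a row to its left (~203, 260, 318 / 203), and distractors: a blue-lidded box, glass, plate and jar. I'll fit the pot and tray poses to the traced masks in both cameras.

```bash
cat > h.py <<'E'
import numpy as np,cv2
from scipy.optimize import minimize
from scipy.spatial.transform import Rotation as R
def proj(m,P):
    P=np.asarray(P,float); c=P@m["world_to_cam"][:3,:3].T+m["world_to_cam"][:3,3]
    q=np.c_[c[:,0],-c[:,1],-c[:,2]]@m["K"].T
    return q[:,:2]/q[:,2:]
def ray(m,px,z):
    W=m["world_to_cam"];Rm=W[:3,:3];o=-Rm.T@W[:3,3]
    d=np.linalg.solve(m["K"],[px[0],px[1],1]);d=Rm.T@np.array([d[0],-d[1],-d[2]])
    return o+d*(z-o[2])/d[2]
def box(x,y,yaw,L,Wd,H,spout=False):
    P=[[a*L/2,b*Wd/2,c*H] for a in(-1,1) for b in(-1,1) for c in(0,1)]
    P=np.array(P)
    Q=P@R.from_euler('z',yaw).as_matrix().T+[x,y,0]
    S=None
    if spout:
        S=np.array([[a,b,c] for a in(-.059,-.045) for b in(-.012,.012) for c in(.030,.040)])@R.from_euler('z',yaw).as_matrix().T+[x,y,0]
    return Q,S
def sil(m,p,dim,spout,s=4):
    im=np.zeros((384*s,512*s),np.uint8)
    for P in box(*p,*dim,spout):
        if P is None: continue
        h=cv2.convexHull(proj(m,P).astype(np.float32))
        cv2.fillConvexPoly(im,np.round((h+.5)*s-.5).astype(np.int32),255)
    return cv2.resize(im,(512,384),interpolation=cv2.INTER_AREA)/255.
def fit(p0,obs,dim,spout):
    # obs list of (model, mask)
    def c(p):
        return sum(np.abs(sil(m,p,dim,spout)-k).sum()/k.sum() for m,k in obs)
    b=None
    for dy in(-.25,0,.25):
        q=np.array(p0)+[0,0,dy]
        sx=np.vstack([q,q+[.02,0,0],q+[0,.02,0],q+[0,0,.2]])
        s=minimize(c,q,method='Nelder-Mead',options=dict(initial_simplex=sx,xatol=1e-4,fatol=1e-4,maxiter=150))
        if b is None or s.fun<b.fun:b=s
    return b
E
python3 - <<'E'
from bench import r
from h import *
ms={n:r.camera_model(n) for n in("scene","side")}
T={n:r.trace(n,"pot_1")[:3] for n in ms}
TT={n:r.trace(n,"tray")[:1] for n in ms}
T["scene"].sort(key=lambda d:d["bbox"][0]); T["side"].sort(key=lambda d:-d["bbox"][1])
for i in range(3):
    m1,m2=[T[n][i]["pixels"] for n in("scene","side")]
    b=T["scene"][i]["bbox"]; p=ray(ms["scene"],[(b[0]+b[2])/2,(b[1]+b[3])/2],.047)
    for obs in ([("scene",m1),("side",m2)],[("scene",m1)],[("side",m2)]):
        s=fit([p[0],p[1],0],[(ms[n],k) for n,k in obs],(.09,.056,.094),True)
        print(i,[o[0] for o in obs],np.round(s.x,4),round(s.fun,3))
m1,m2=[TT[n][0]["pixels"] for n in("scene","side")]
p=ray(ms["scene"],[127,205],.02)
for obs in ([("scene",m1),("side",m2)],[("scene",m1)]):
    s=fit([p[0],p[1],0],[(ms[n],k) for n,k in obs],(.18,.16,.045),False);print("tray",np.round(s.x,4),round(s.fun,3))
print(r.get_clock())
E
```

```text
0 ['scene', 'side'] [ 0.5595 -0.1463 -0.2513] 0.129
0 ['scene'] [ 0.5605 -0.1466 -0.2505] 0.045
0 ['side'] [ 0.5584 -0.1462 -0.2614] 0.071
1 ['scene', 'side'] [ 0.5905 -0.0094 -0.0879] 0.135
1 ['scene'] [ 0.5916 -0.0092 -0.0966] 0.046
1 ['side'] [ 0.5894 -0.0097 -0.0227] 0.075
2 ['scene', 'side'] [0.6001 0.1359 0.0124] 0.11
2 ['scene'] [0.6011 0.1351 0.0104] 0.03
2 ['side'] [0.5991 0.1364 0.0196] 0.069
tray [ 0.5082 -0.3426  0.0268] 0.056
tray [ 0.5098 -0.3426  0.024 ] 0.032
0.95
```

```bash
cat >> h.py <<'E'
def down(yaw,s=1):
    c,n=np.cos(yaw),np.sin(yaw)
    return R.from_matrix(np.array([[c*s,n*s,0],[n*s,-c*s,0],[0,0,-1]]))
def tipped(yaw,ang,s=1):
    ax=np.array([-np.sin(yaw),np.cos(yaw),0])
    return R.from_rotvec(-ang*ax)*down(yaw,s)
POTS=[[.5600,-.1464,-.255],[.5905,-.0094,-.085],[.6001,.1357,.013]]
TRAY=[.509,-.3426,.026]
HP=.0187
def hold2tcp(p,rot): return np.asarray(p)+rot.apply([0,0,HP])
E
python3 - <<'E'
from bench import r
from h import *
m=r.camera_model("wrist");W=m["world_to_cam"];c=-W[:3,:3].T@W[:3,3]
Rt=R.from_rotvec(r.get_orientation()); print("cam in tool",Rt.inv().apply(c-r.get_ee_pos()),"view",Rt.inv().apply(-W[2,:3]))
for p in POTS:
  for s in(1,-1):
    for z in (.06,.25):
      rt=down(p[2],s); q=r.ik(hold2tcp([p[0],p[1],z],rt),rt.as_rotvec()); print(s,z,None if q is None else np.round(q,2))
for yaw in(-.6,-.3,0,.3):
  for s in(1,-1):
   for ang in (30,58):
    rt=tipped(yaw,np.radians(ang),s); 
    q=r.ik(hold2tcp([TRAY[0]+.065*np.cos(yaw),TRAY[1]+.065*np.sin(yaw),.15],rt),rt.as_rotvec()); print("pour",yaw,s,ang,None if q is None else np.round(q,2))
print(r.get_clock())
E
```

```text
cam in tool [ 0.07962129 -0.00021854 -0.1427686 ] view [-3.09882347e-01  3.04423897e-04  9.50774862e-01]
1 0.06 [ 0.01  0.44 -0.13  0.   -1.    1.3 ]
1 0.25 [ 0.01  0.31  0.19  0.   -1.45  1.3 ]
-1 0.06 [ 0.01  0.44 -0.13  0.   -1.   -1.84]
-1 0.25 [ 0.01  0.31  0.19  0.   -1.45 -1.84]
1 0.06 [ 0.25  0.46 -0.1   0.   -1.01  1.24]
1 0.25 [ 0.25  0.34  0.22  0.   -1.46  1.24]
-1 0.06 [ 0.25  0.46 -0.1   0.   -1.01 -1.9 ]
-1 0.25 [ 0.25  0.34  0.22  0.   -1.46 -1.9 ]
1 0.06 [ 0.48  0.5  -0.03  0.   -1.04  1.11]
1 0.25 [ 0.48  0.39  0.29  0.   -1.48  1.11]
-1 0.06 [ 0.48  0.5  -0.03  0.   -1.04 -2.03]
-1 0.25 [ 0.48  0.39  0.29  0.   -1.48 -2.03]
pour -0.6 1 30 [-0.3   0.26 -0.4   0.36 -0.43  0.98]
pour -0.6 1 58 None
pour -0.6 -1 30 [-0.3   0.26 -0.4   0.36 -0.43 -2.16]
pour -0.6 -1 58 None
pour -0.3 1 30 [-0.35  0.28 -0.23 -0.05 -0.54  1.65]
pour -0.3 1 58 [-0.65  0.23 -0.27 -1.3  -0.31  3.05]
pour -0.3 -1 30 [-0.35  0.28 -0.23 -0.05 -0.54 -1.49]
pour -0.3 -1 58 [-0.65  0.23 -0.27 -1.3  -0.31 -0.1 ]
pour 0 1 30 [-0.42  0.3  -0.09 -0.32 -0.72  2.19]
pour 0 1 58 None
pour 0 -1 30 [-0.42  0.3  -0.09 -0.32 -0.72 -0.96]
pour 0 -1 58 [-0.77  0.3  -0.18 -1.26 -0.67  0.08]
pour 0.3 1 30 [-0.49  0.35  0.03 -0.46 -0.92  2.58]
pour 0.3 1 58 [-0.83  0.39 -0.05 -1.17 -0.99 -2.96]
pour 0.3 -1 30 [-0.49  0.35  0.03 -0.46 -0.92 -0.56]
pour 0.3 -1 58 [-0.83  0.39 -0.05 -1.17 -0.99  0.19]
0.95
```

Run:
```python
from bench import r
from h import *
lim=np.array([[-2.95, 2.95], [-1.21, 1.97], [-1.09, 1.5], [-2.87, 1.71], [-2.94, -0.07], [-3.05, 3.05]])
for yd in range(-180,180,20):
  yaw=np.radians(yd)
  for s in(1,-1):
   qs=[]
   for ang in (0,30,45,58):
    rt=tipped(yaw,np.radians(ang),s); 
    q=r.ik(hold2tcp([TRAY[0]+.065*np.cos(yaw),TRAY[1]+.065*np.sin(yaw),.15],rt),rt.as_rotvec()); qs.append(q)
   if any(q is None for q in qs): continue
   qs=np.array(qs); mg=np.minimum(qs-lim[:,0],lim[:,1]-qs).min()
   print(yd,s,"margin",round(mg,2),"d",np.round(qs[-1]-qs[0],2),np.round(qs[-1],2))
```

```text
-180 1 margin 0.81 d [ 0.13  0.6   0.56  0.25 -0.94 -0.11] [-0.25  0.93  0.5   0.25 -2.13 -1.3 ]
-180 -1 margin 0.81 d [ 0.13  0.6   0.56  0.25 -0.94 -0.11] [-0.25  0.93  0.5   0.25 -2.13  1.84]
-160 1 margin 1.05 d [ 0.24  0.48  0.25  0.46 -0.68 -0.31] [-0.17  0.83  0.24  0.46 -1.89 -1.12]
-160 -1 margin 0.72 d [ 0.24  0.48  0.25  0.46 -0.68 -0.31] [-0.17  0.83  0.24  0.46 -1.89  2.02]
-140 1 margin 1.05 d [ 0.33  0.32 -0.09  0.66 -0.4  -0.58] [-0.11  0.72 -0.04  0.66 -1.63 -1.02]
-140 -1 margin 0.34 d [ 0.33  0.32 -0.09  0.66 -0.4  -0.58] [-0.11  0.72 -0.04  0.66 -1.63  2.12]
-120 1 margin 0.77 d [ 0.37  0.16 -0.44  0.9  -0.12 -0.9 ] [-0.08  0.6  -0.32  0.9  -1.37 -0.98]
-100 1 margin 0.47 d [ 0.32 -0.01 -0.78  1.24  0.16 -1.27] [-0.12  0.47 -0.59  1.24 -1.11 -1.  ]
-100 -1 margin 0.18 d [ 0.32 -0.01 -0.78  1.24  0.16  5.02] [-0.12  0.47 -0.59  1.24 -1.11  2.14]
0 -1 margin 0.52 d [-0.47 -0.23 -0.45 -1.26  0.64  1.35] [-0.77  0.3  -0.18 -1.26 -0.67  0.08]
20 1 margin 0.04 d [-0.56 -0.1  -0.25 -1.15  0.26 -5.14] [-0.83  0.4  -0.03 -1.15 -1.03 -2.94]
20 -1 margin 0.87 d [-0.56 -0.1  
[... 609 characters left out ...]
6  0.74 -0.76 -2.16 -2.5 ]
100 -1 margin 0.76 d [-0.42  0.52  0.76 -0.76 -0.96  0.23] [-0.66  0.86  0.74 -0.76 -2.16  0.64]
120 1 margin 0.6 d [-0.3   0.63  0.92 -0.59 -1.15  0.08] [-0.56  0.94  0.85 -0.59 -2.34 -2.28]
120 -1 margin 0.6 d [-0.3   0.63  0.92 -0.59 -1.15  0.08] [-0.56  0.94  0.85 -0.59 -2.34  0.86]
140 1 margin 0.53 d [-0.15  0.69  0.94 -0.32 -1.23  0.02] [-0.45  0.99  0.86 -0.32 -2.41 -1.95]
140 -1 margin 0.53 d [-0.15  0.69  0.94 -0.32 -1.23  0.02] [-0.45  0.99  0.86 -0.32 -2.41  1.19]
160 1 margin 0.62 d [-0.    0.68  0.8  -0.01 -1.14  0.  ] [-0.34  0.98  0.72 -0.01 -2.32 -1.58]
160 -1 margin 0.62 d [-0.    0.68  0.8  -0.01 -1.14  0.  ] [-0.34  0.98  0.72 -0.01 -2.32  1.56]
```

Run:
```python
from bench import r
from h import *
m=r.camera_model("scene")
for px in[(346,165),(374,200),(348,153),(340,262),(350,240)]: print(px,ray(m,px,0).round(3),ray(m,px,.1).round(3))
p=POTS[2]; rt=down(p[2],-1)
r.movep(hold2tcp([p[0],p[1],.25],rt),rt.as_rotvec())
print(r.get_clock())
im=r.capture("wrist");cv2.imwrite("pics/w1.png",im)
for d in r.trace("wrist","pot_3"):
    print(d["score"],d["bbox"],d["pixels"].sum())
    s=fit(p,[(r.camera_model("wrist"),d["pixels"])],(.09,.056,.094),True);print(s.x,s.fun)
print(r.get_clock())
```

```text
(346, 165) [0.459 0.266 0.   ] [0.535 0.223 0.1  ]
(374, 200) [0.588 0.304 0.   ] [0.649 0.256 0.1  ]
(348, 153) [0.416 0.285 0.   ] [0.497 0.24  0.1  ]
(340, 262) [0.748 0.163 0.   ] [0.79  0.132 0.1  ]
(350, 240) [0.694 0.204 0.   ] [0.742 0.168 0.1  ]
3.1667
0.83 [230.6, 119.8, 282.9, 220.2] 5022
[0.60059274 0.13727478 0.00237745] 0.06651205284981376
0.81 [0.0, 79.4, 72.6, 189.5] 6273
[ 1.16997654 -0.27022593 -0.61971605] 1.0
0.67 [92.5, 115.1, 175.5, 216.2] 7170
[ 1.16997654 -0.27022593 -0.61971605] 1.0
3.2667
```

View pics/w1.png

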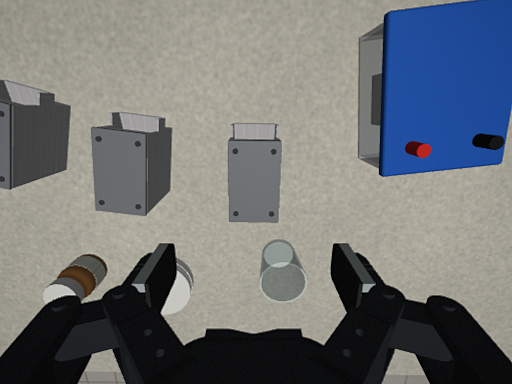

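The wrist view shows pot_3's spout at (255,130), its cover centred at (255,180), pot_2 at (130,165), and pot_1 cut off on the left. The blue box edge at column 360 leaves room for the fingers. The spout is wider than I modelled, so I'll refit, then grasp and weigh pot_3.

```bash
sed -i 's/(-.012,.012)/(-.022,.022)/; s/(.030,.040)/(.030,.045)/' h.py
cat >> h.py <<'E'
def force(r,n=25):
    a=[]
    for _ in range(n): a.append(r.get_ft_force()); r.sleep(.02)
    a=np.array(a); return a.mean(0),a.std(0)
E
python3 - <<'E'
from bench import r
from h import *
t=r.trace("wrist","pot_3"); m=r.camera_model("wrist")
for i in(2,1):
    k=min(t,key=lambda d:abs((d["bbox"][0]+d["bbox"][2])/2-proj(m,[[*POTS[i][:2],.05]])[0,0]))
    s=fit(POTS[i],[(m,k["pixels"])],(.09,.056,.094),True);print(i,s.x.round(4),s.fun)
    if i==2 : p=s.x
t0=r.get_clock()
for _ in range(5): f=r.get_ft_force()
print("5 reads",r.get_clock()-t0)
rt=down(p[2],-1)
print("F0",*force(r,15))
r.command_gripper(1.0,60)
r.move_l(hold2tcp([p[0],p[1],.062],rt),rt.as_rotvec(),max_speed=.2)
print(r.get_clock(),r.get_ee_pos(),r.get_ft_force())
cv2.imwrite("pics/w2.png",r.capture("wrist"));cv2.imwrite("pics/s2.png",r.capture("side"))
E
```

```text
2 [0.601  0.1372 0.0014] 0.036150740662652954
1 [ 0.592  -0.007  -0.1175] 0.035644160035004244
5 reads 0.0
F0 [0.13077425 0.02112975 0.05298738] [0.40485685 0.46009327 0.49688329]
4.875 [0.60190389 0.13751566 0.04460963] [-0.65879186 -0.76212969  1.28774911]
```

View pics/w2.png

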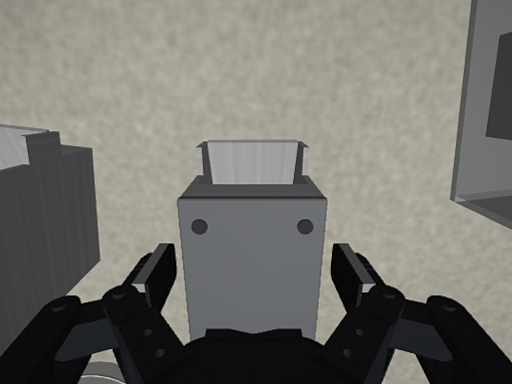

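Fingers straddle pot_3 evenly (pot columns 178–327, pads at 165 and 345). I'll close, lift and weigh.

Run:
```python
from bench import r
from h import *
r.command_gripper(0.0,70)
print("gap",r.get_finger_gap(),"F grip",force(r,5)[0])
p=r.get_ee_pos()
r.move_l([p[0],p[1],p[2]+.06],max_speed=.15); r.sleep(.1)
print("lift",*force(r,30),r.get_clock(),r.get_tau())
cv2.imwrite("pics/w3.png",r.capture("wrist"))
```

```text
gap 0.6449959936230037 F grip [-0.60056686 -0.50136546  4.48992579]
lift [ 0.08742346 -0.10662733 -1.51259626] [0.49521038 0.49898004 0.4682048 ] 6.6 [-6.69757992e-04 -4.86839104e+01  2.28501159e+01  5.24827749e+00
  3.80913189e-03  8.62846861e-06]
```

View pics/w3.png

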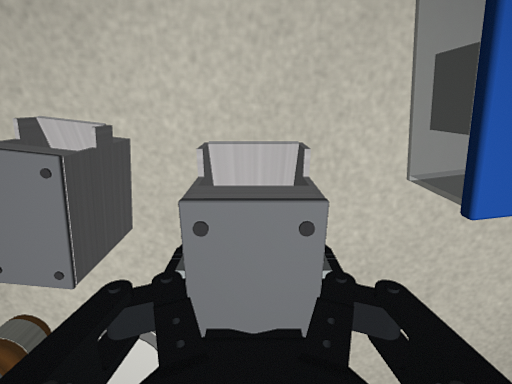

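pot_3 hangs securely and weighs about 1.57 N (160 g), so it is light. I'll put it back and go on to pot_2.

```bash
cat >> h.py <<'E'
def weigh(r,p0,tag):
    """hover, refine, grasp, lift, weigh; returns grasp TCP + rot"""
    rt=down(p0[2],-1)
    r.movep(hold2tcp([p0[0],p0[1],.22],rt),rt.as_rotvec())
    m=r.camera_model("wrist");r.capture("wrist")
    t=r.trace("wrist","pot_1"); px=proj(m,[[*p0[:2],.05]])[0,0]
    k=min(t,key=lambda d:abs((d["bbox"][0]+d["bbox"][2])/2-px))
    s=fit(p0,[(m,k["pixels"])],(.09,.056,.094),True);print("fit",s.x.round(4),s.fun)
    p=s.x
    assert s.fun<.08 and np.hypot(*(p[:2]-np.array(p0[:2])))<.01 and abs(p[2]-p0[2])<.1
    rt=down(p[2],-1)
    r.move_l(hold2tcp([p[0],p[1],.15],rt),rt.as_rotvec(),max_speed=.2)
    f0=force(r,20)[0]
    r.move_l(hold2tcp([p[0],p[1],.062],rt),rt.as_rotvec(),max_speed=.2)
    cv2.imwrite(f"pics/{tag}_a.png",r.capture("wrist"))
    g=r.get_ee_pos(),r.get_orientation()
    r.command_gripper(0.0,70); print("gap",r.get_finger_gap())
    r.move_l([g[0][0],g[0][1],g[0][2]+.06],max_speed=.15); r.sleep(.1)
    f=force(r,30)[0]; print("F0",f0.round(2),"F",f.round(2),"mass g",(f0-f)[2]/9.81*1e3,"t",r.get_clock())
    cv2.imwrite(f"pics/{tag}_b.png",r.capture("wrist"))
    np.save(f"{tag}_g.npy",np.array(g))
def putdown(r,g):
    g=np.asarray(g)
    r.move_l(g[0],g[1],max_speed=.12)
    r.command_gripper(1.0); 
    r.move_l(g[0]+[0,0,.11],g[1],max_speed=.25)
E
python3 - <<'E'
from bench import r
from h import *
p=r.get_ee_pos();o=r.get_orientation()
g=np.array([[p[0],p[1],.0446],o]);np.save("p3_g.npy",g)
putdown(r,g); print(r.get_clock())
weigh(r,[.592,-.007,-.11],"p2")
E
```

```text
8.3
fit [ 0.593  -0.0072 -0.112 ] 0.04157720332062717
gap 0.6491407385640741
F0 [-0.07 -0.03  0.17] F [ 0.2  -0.05 -3.34] mass g 357.1719612460062 t 12.075
```

View pics/p2_b.png

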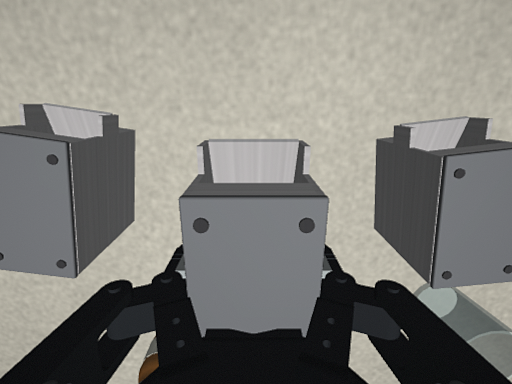

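pot_2 weighs 357 g, so it is heavy, and it hangs straight. I'll carry it to the tray and tip it.

```bash
cat >> h.py <<'E'
def pour(r,tag,ydeg=50,amax=57,dry=False):
    g=np.load(f"{tag}_g.npy"); yaw=np.radians(ydeg)
    u=np.array([np.cos(yaw),np.sin(yaw),0]); c=np.array([TRAY[0],TRAY[1],0])
    def pose(a,zm,d):
        rt=tipped(yaw,np.radians(a),-1); mid=c+d*u+[0,0,zm]
        z=R.from_rotvec(-np.radians(a)*np.array([-u[1],u[0],0])).apply([0,0,1])
        return hold2tcp(mid+.015*z,rt),rt.as_rotvec()
    P=[pose(0,.21,.06),pose(22,.16,.06),pose(amax,.133,.06)]
    for q in P: print(np.round(r.ik(*q),2))
    if dry: return
    x=g[0]
    r.move_l([x[0],x[1],.21],g[1],max_speed=.25)
    r.movep(*P[0]); r.movep(*P[1]); t1=r.get_clock()
    r.movep(*P[2]); print("tip time",r.get_clock()-t1); r.sleep(.6)
    cv2.imwrite(f"pics/{tag}_c.png",r.capture("side"));cv2.imwrite(f"pics/{tag}_cw.png",r.capture("wrist"));cv2.imwrite(f"pics/{tag}_cs.png",r.capture("scene"))
    print("t",r.get_clock(),r.get_finger_gap())
E
python3 - <<'E'
from bench import r
from h import *
pour(r,"p2")
E
python3 -c "
import cv2,numpy as np
a=cv2.imread('pics/p2_c.png')[120:384,130:430];b=cv2.imread('pics/p2_cw.png')
cv2.imwrite('pics/p2_m.png',np.hstack([cv2.resize(a,(436,384)),cv2.resize(b,(360,270)).copy() if 0 else cv2.resize(b,(360,384))]))"
```

```text
[-0.25  0.41  0.26  0.   -1.43 -0.45]
[-0.48  0.42  0.23 -0.39 -1.31 -0.13]
[-0.84  0.59  0.26 -0.98 -1.51  0.35]
tip time 0.625
t 15.85 0.6465479211246538
```

View pics/p2_m.png

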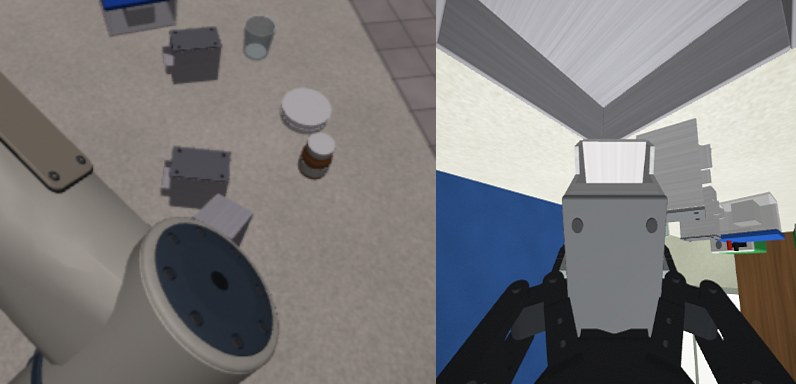

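Run:
```python
from bench import r
from h import *
f=force(r,25)[0]; print("F now",f, r.get_clock())
im=cv2.imread('pics/p2_cs.png')[130:270,60:260];cv2.imwrite('pics/p2_csz.png',cv2.resize(im,None,fx=4,fy=4,interpolation=2))
```

```text
F now [-0.08994293  0.07568147 -1.3555253 ] 16.2667
```

View pics/p2_csz.png

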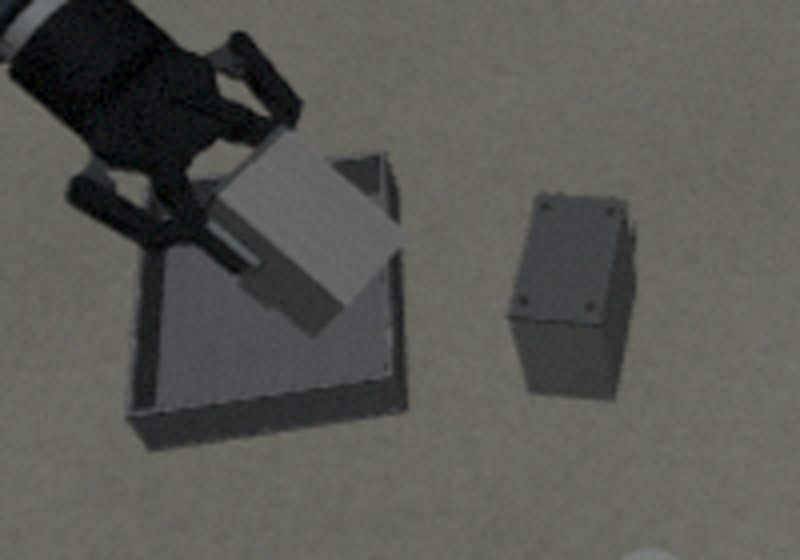

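The wrist force dropped to about 1.4 N, so the ball has left the pot, but the gripper hides the near side of the tray. I'll set the pot upright and check the tray.

```bash
cat >> h.py <<'E'
def back(r,tag,ydeg=50):
    g=np.load(f"{tag}_g.npy"); yaw=np.radians(ydeg)
    rt=down(yaw,-1); r.movep([TRAY[0]+.05*np.cos(yaw),TRAY[1]+.05*np.sin(yaw),.21],rt.as_rotvec())
    r.movep([g[0][0],g[0][1],.20],g[1])
    cv2.imwrite(f"pics/{tag}_ds.png",r.capture("scene"));cv2.imwrite(f"pics/{tag}_dd.png",r.capture("side"))
    print("F",force(r,15)[0],r.get_finger_gap(),r.get_clock())
E
python3 - <<'E'
from bench import r
from h import *
back(r,"p2")
a=cv2.imread('pics/p2_ds.png')[150:270,70:220];b=cv2.imread('pics/p2_dd.png')[204:384,170:350]
cv2.imwrite('pics/p2_dm.png',np.hstack([cv2.resize(a,(420,336)),cv2.resize(b,(336,336))]))
E
```

```text
F [ 0.06077419 -0.1195721  -1.1263909 ] 0.6475946450011116 18.8917
```

View pics/p2_dm.png

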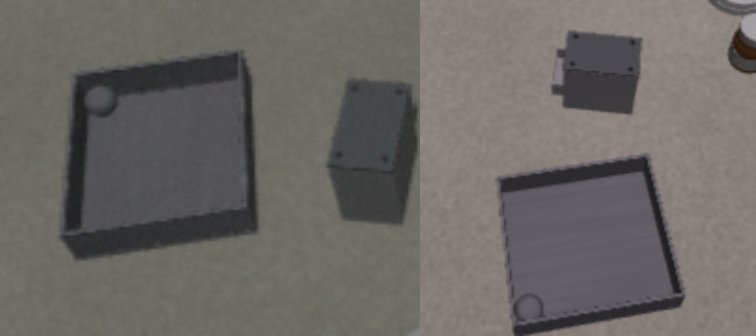

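The ball is in the tray's near-right corner, visible in both views. I'll put pot_2 down and weigh pot_1.

Run:
```python
from bench import r
from h import *
putdown(r,np.load("p2_g.npy")); print(r.get_clock())
weigh(r,POTS[0],"p1")
```

```text
21.3333
fit [ 0.5602 -0.1447 -0.2542] 0.04835426737268997
gap 0.6474267743437229
F0 [ 0.15 -0.22  0.25] F [ 0.13 -0.   -3.38] mass g 370.7382503379185 t 25.1
```

View pics/p1_b.png

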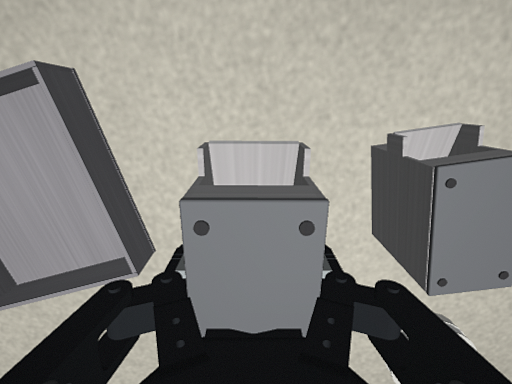

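pot_1 is heavy too (~360 g) and hangs straight. I'll pour it the same way.

Run:
```python
from bench import r
from h import *
pour(r,"p1"); print("F",force(r,15)[0])
back(r,"p1")
a=cv2.imread('pics/p1_ds.png')[150:270,70:220];b=cv2.imread('pics/p1_dd.png')[204:384,170:350]
cv2.imwrite('pics/p1_dm.png',np.hstack([cv2.resize(a,(420,336)),cv2.resize(b,(336,336))]))
```

```text
[-0.25  0.41  0.26  0.   -1.43 -0.45]
[-0.48  0.42  0.23 -0.39 -1.31 -0.13]
[-0.84  0.59  0.26 -0.98 -1.51  0.35]
tip time 0.625
t 28.8083 0.6506321327552009
F [ 0.12415243 -0.05054272 -1.33451331]
F [ 0.0364746  -0.05937342 -1.25157891] 0.6494137197661586 31.6083
```

View pics/p1_dm.png

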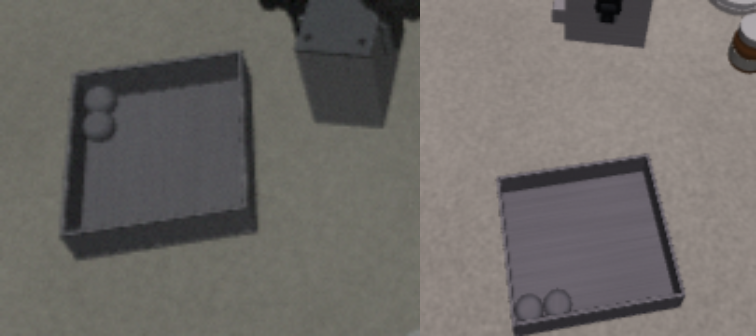

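Both balls are in the tray. I'll put pot_1 down, back off, and verify all three pots.

Run:
```python
from bench import r
from h import *
putdown(r,np.load("p1_g.npy"))
p=r.get_ee_pos(); r.set_joints([1.626, 0.255, 0.108, 0, -1.424, -0.285]); r.sleep(.3)
ms={}
for n in("scene","side"):
    im=r.capture(n);cv2.imwrite(f"pics/end_{n}.png",im);ms[n]=r.camera_model(n)
T={n:r.trace(n,"pot_1")[:3] for n in ms}
T["scene"].sort(key=lambda d:d["bbox"][0]); T["side"].sort(key=lambda d:-d["bbox"][1])
for i in range(3):
    s=fit(POTS[i],[(ms[n],T[n][i]["pixels"]) for n in ms],(.09,.056,.094),True);print(i,s.x.round(4),round(s.fun,3))
print(r.get_clock())
a=cv2.imread('pics/end_scene.png')[140:310,70:420];b=cv2.imread('pics/end_side.png')[110:384,180:350]
cv2.imwrite('pics/end_m.png',np.hstack([cv2.resize(a,(560,340),interpolation=2),cv2.resize(b,(211,340),interpolation=2)]))
```

```text
0 [ 0.5611 -0.146  -0.2735] 0.106
1 [ 0.5924 -0.0083 -0.1111] 0.085
2 [0.6011 0.1364 0.0072] 0.105
37.4083
```

View pics/end_m.png

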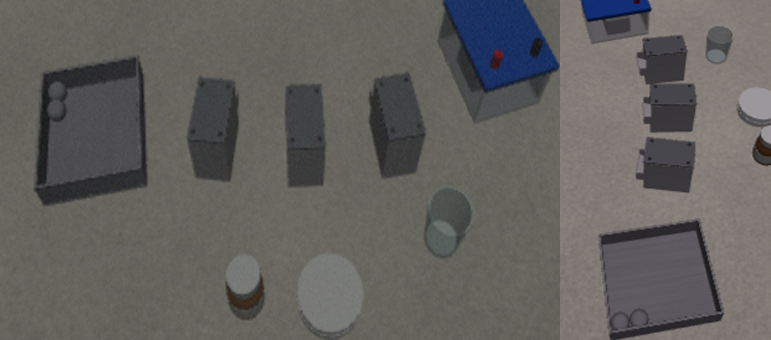

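All three pots stand upright where they began (within ~2 mm), and two balls lie in the tray at (57,100) in the picture. I'm handing the job in.

Run:
```python
from bench import r
r.close_job()
```

```text
the job is handed in; nothing more can be done
```

I lifted all three pots, tipped the two heavy ones into the tray, and handed the job in at about 37 s of the 72 s allowed.

| Pot | Position in the row | Measured weight | What I did |
|---|---|---|---|
| pot_3 | farthest from the tray | about 160 g (light) | put back without tipping |
| pot_2 | middle | 357 g (heavy) | tipped at 57° over the tray, put back |
| pot_1 | nearest the tray | about 360–370 g (heavy) | tipped at 57° over the tray, put back |

I numbered the pots by position, because the cameras cannot tell them apart.

**Last checks:** both fixed cameras show two balls in the tray and three upright pots. The refitted positions are within about 2 mm of the starting fits. Headings agree within about 1.5°, except that pot_2's first fit was about 1.5° off and the closer wrist view corrected it. After each pour the wrist force fell to about 1.1–1.4 N, which fits an empty pot. The arm was back at its start pose, touching nothing.

**Small disagreement:** pot_1's 371 g reading is slightly above the stated 365 g maximum. That is within the force sensor's noise and does not affect which pots counted as heavy.

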